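Pack out the gap in the die holder

ROBOT

A 6-joint arm with a two-finger parallel gripper is mounted at the origin on the work surface. World frame = base frame: x ahead of the robot, y to its left, z up, the work surface at z = 0. Lengths are in m, angles in rad, forces in N, time in s.
With the tool pointing down it reaches from about 0.375 to 0.9 m from the base axis. Payload 3.1 kg.
Tool frame: the origin (TCP) lies between the finger pads; the fingertips stand 14 mm ahead of it and the grasp point (between the pads) lies 5 mm behind it (robot.finger_overhang is the distance from the TCP to the fingertips, in m); z points along the fingers, y is the line along which they close (so a half turn about z gives the same grasp; the last joint's range is limited). The gripper opens to 87 mm and grips with 3 to 60 N. Pads are 19 mm wide; open, the fingers measure 117 mm over their backs; the gripper's body (75 mm by 190 mm) begins 51 mm behind the grasp point.
Start: joints at [-1.442, 0.527, 1.433, -0, 1.181, -0.178], TCP at [0.189, -0.596, 0.237] pointing down, gripper open.
Joint ranges: [-3.08, 3.08], [-0.75, 2.2], [0.22, 2.44], [-1.43, 4.57], [0, 2.65], [-2.85, 2.85]. Speed limits (rad/s): [2.79, 2.79, 3.14, 3.14, 3.14, 3.14].

INTERFACE

Orientations are given as a unit quaternion [x, y, z, w].
In Python, from rig import monitor, cams, workorder, robot gives the robot as it stands.
- The arm moves only by the tool send_rows, never from a script. Its argument "moves" is one flat list of numbers, 7 for each row, row after row: the opening, from 0 (shut) to 1 (fully open), then the shift along the world's x, y, z in cm, then the turn, a rotation vector about the world's x, y, z in rad. A call has 1 to 5 rows; each row is the pose to reach, as a shift and turn from the pose commanded when the call began; what a row does not reach only later rows make up. A row lasts 1/12 s, in which the tool goes at most 41.7 mm and 7.16 degrees, less where a joint would pass 70% of its speed; a pose out of reach is approached as far as the arm can. A call with a gripper value outside its range is refused whole. The fingers move at their own pace and stop on an object; "grip_force" is the grip in N (left out, the last holds). Time passes only in rows, so rows that repeat a pose let the fingers close. It gives the time, the measured TCP pose, the force, the opening and the grip force at its end, in the units of the state.
- monitor.get_obs(): the state, without advancing time (a new reading comes with each control period).
- cams.camera(name): name is "scene" or "top" or "wrist"; returns a dict with "pixels" (420x560x3 uint8, blue, green, red), "range_z" (420x560 float32, m along the optical axis (not along the pixel's ray), 0 where there is no reading), "fovy" (degrees; the focal length in pixels is half the picture's height over the tangent of half this angle, whatever the lens; pixels are square), "cx", "cy" (the principal point, pixels), "rvec" (rotation vector, rad) and "tvec" (3), from world to camera coordinates, as OpenCV has them; the wrist camera has in their place "hand_eye" (4x4, takes a point from camera to tool coordinates, whose origin is the TCP and whose axes are the flange's). Camera axes: x right, y down, z forward; pixel columns grow to the right and rows downward; lengths in m; the calibration is good to about 2 mm. The wrist camera is an equidistant fisheye: a pixel r from the principal point sees the ray r / f radians off the axis. A picture is of the moment at which its call begins: read the wrist's pose just before it.
- workorder.hand_in(): hands the job in; it is judged then, once.
The state is a dict: "time": time; "q": joint angles; "joint_velocities": joint speeds; "joint_torque": joint torques, N m; "position": TCP position; "tool_rot": TCP orientation; "ft_force": force on the tool from outside, world axes, zero at the start; "moment": the same for the moment, N m; "grip_width": finger opening in m; "grip_force": force on a finger pad.
Only numpy, scipy, OpenCV 4.12 (cv2) and the standard library are available. Lean on these libraries where they do the work, as an engineer would, in place of code of your own. Each camera call takes 0.05 s, during which the arm holds its last target. There are 200 camera calls.

TASK

A die is bolted against the back stop of the green die holder, leaving an open gap in front of it: choose the two packers from the wooden rack that together fill this gap snugly, with no more than a couple of millimetres of play. Ease them in side by side without forcing or dropping them, upright, fully down on the holder's base and with their ends in line with the die's sides. Leave the other two packers standing in the rack and the other tools on the bench undisturbed.

Things in the scene. Friction and masses are not known exactly. Their poses are not given: they have to be found in the camera images.
- holder: Fixed green steel die holder: base plate 170 x 130 x 12 mm (x, y, z), origin at the centre of its underside. On it two upright stops (front at -x, back at +x), 30 mm thick, 110 mm wide, tops 50 mm above the bench, inner faces at x = -55 and +55 mm; sides open. A die butts on the back stop; gap left before the front stop: 36 mm (steel die), 40 (brass), 50 (copper).
- front_stop (a point): Foot of the front stop's inner face: mid-width, on the base plate's upper face (12 mm above the bench). The gap begins here and runs to +x of the holder.
- back_stop (a point): Foot of the back stop's inner face: mid-width, on the base plate's upper face. The die that is in the holder has its origin here.
- die_steel: Dark steel die block, 74 mm long (x), 100 mm wide (y), 38 mm high, two black bands on top; bolted down. Origin at mid-width at the foot of its +x face; it extends 74 mm to -x from there. Either it is in the holder, that face on the back stop, or a spare on the low wooden board behind the holder. Axes parallel to the holder's.
- die_brass: Brass die block, 70 mm long (x), 100 mm wide (y), 38 mm high, two black bands on top; bolted down. Origin at mid-width at the foot of its +x face; it extends 70 mm to -x from there. Either it is in the holder, that face on the back stop, or a spare on the low wooden board behind the holder. Axes parallel to the holder's.
- die_copper: Copper die block, 60 mm long (x), 100 mm wide (y), 38 mm high, two black bands on top; bolted down. Origin at mid-width at the foot of its +x face; it extends 60 mm to -x from there. Either it is in the holder, that face on the back stop, or a spare on the low wooden board behind the holder. Axes parallel to the holder's.
- rack: Light wooden rack, fixed, 161 x 120 mm (x, y), origin at the centre of its underside; floor 8 mm thick, walls 32 mm high above the bench. Four slots 34 mm wide (x), 110 mm long (y), centred at x = -58.5, -19.5, 19.5, 58.5 mm; one packer stands in each, in any order.
- packer_yellow: Loose aluminium packer plate on edge, 10 mm thick (x), 100 mm long (y), 44 mm high, with a yellow tab on top at mid-length, 52 mm long (y), as thick as the plate, 40 mm high (84 mm overall). About 0.18 kg. Origin at the centre of its underside, z up. Held by the tab's two ends (fingers closing along y), fingers stay clear of the stops and of a neighbouring packer.
- packer_white: Loose aluminium packer plate on edge, 14 mm thick (x), 100 mm long (y), 44 mm high, with a white tab on top at mid-length, 52 mm long (y), as thick as the plate, 40 mm high (84 mm overall). About 0.24 kg. Origin at the centre of its underside, z up. Held by the tab's two ends (fingers closing along y), fingers stay clear of the stops and of a neighbouring packer.
- packer_blue: Loose aluminium packer plate on edge, 20 mm thick (x), 100 mm long (y), 44 mm high, with a blue tab on top at mid-length, 44 mm long (y), as thick as the plate, 40 mm high (84 mm overall). About 0.32 kg. Origin at the centre of its underside, z up. Held by the tab's two ends (fingers closing along y), fingers stay clear of the stops and of a neighbouring packer.
- packer_red: Loose aluminium packer plate on edge, 28 mm thick (x), 100 mm long (y), 44 mm high, with a red tab on top at mid-length, 36 mm long (y), as thick as the plate, 40 mm high (84 mm overall). About 0.44 kg. Origin at the centre of its underside, z up. Held by the tab's two ends (fingers closing along y), fingers stay clear of the stops and of a neighbouring packer.
- hammer: Bystander, not part of the job: hammer with a handle, lying.
- brush: Bystander, not part of the job: brush, lying.
- horseshoe: Bystander, not part of the job: iron horseshoe about 130 mm, lying.
- flux_jar: Bystander, not part of the job: jar, 70 mm across, 100 mm tall, standing.
- mug: Bystander, not part of the job: blue mug, 80 mm across, 90 mm tall.
- punch: Bystander, not part of the job: round steel bar, 22 mm thick, 140 mm long, lying.
Things that resemble listed ones, but are neither listed nor needed, are in the scene too. What is shaped like the rack but black or turquoise is not meant.

How it is judged:
On the way:
1. the first of the two right packers stands in the gap, upright and fully down (((horizontal distance between die_steel and back_stop below 0.012 m and ((z of packer_white in the frame of holder between 0.008 and 0.0155 m and x of packer_white in the frame of holder between -0.055 and 0 m and y of packer_white in the frame of holder between -0.012 and 0.012 m and angle between packer_white's own z axis and vertical below 0.12 rad and linear speed of packer_white below 0.02 m/s) or (z of packer_blue in the frame of holder between 0.008 and 0.0155 m and x of packer_blue in the frame of holder between -0.055 and 0 m and y of packer_blue in the frame of holder between -0.012 and 0.012 m and angle between packer_blue's own z axis and vertical below 0.12 rad and linear speed of packer_blue below 0.02 m/s))) or (horizontal distance between die_brass and back_stop below 0.012 m and ((z of packer_yellow in the frame of holder between 0.008 and 0.0155 m and x of packer_yellow in the frame of holder between -0.055 and 0 m and y of packer_yellow in the frame of holder between -0.012 and 0.012 m and angle between packer_yellow's own z axis and vertical below 0.12 rad and linear speed of packer_yellow below 0.02 m/s) or (z of packer_red in the frame of holder between 0.008 and 0.0155 m and x of packer_red in the frame of holder between -0.055 and 0 m and y of packer_red in the frame of holder between -0.012 and 0.012 m and angle between packer_red's own z axis and vertical below 0.12 rad and linear speed of packer_red below 0.02 m/s))) or (horizontal distance between die_copper and back_stop below 0.012 m and ((z of packer_blue in the frame of holder between 0.008 and 0.0155 m and x of packer_blue in the frame of holder between -0.055 and 0 m and y of packer_blue in the frame of holder between -0.012 and 0.012 m and angle between packer_blue's own z axis and vertical below 0.12 rad and linear speed of packer_blue below 0.02 m/s) or (z of packer_red in the frame of holder between 0.008 and 0.0155 m and x of packer_red in the frame of holder between -0.055 and 0 m and y of packer_red in the frame of holder between -0.012 and 0.012 m and angle between packer_red's own z axis and vertical below 0.12 rad and linear speed of packer_red below 0.02 m/s))))), for 0.2 s.
At the end, for the whole second after the job is handed in: The fitting pair (steel die: white, blue; brass: yellow, red; copper: blue, red) stands at rest in the gap, undersides within 3.5 mm of the base plate, tilt under 0.12 rad, ends within 12 mm of the die's sides; the other two packers stand in the rack (((horizontal distance between die_steel and back_stop below 0.012 m and (z of packer_white in the frame of holder between 0.008 and 0.0155 m and x of packer_white in the frame of holder between -0.055 and 0 m and y of packer_white in the frame of holder between -0.012 and 0.012 m and angle between packer_white's own z axis and vertical below 0.12 rad and linear speed of packer_white below 0.02 m/s) and (z of packer_blue in the frame of holder between 0.008 and 0.0155 m and x of packer_blue in the frame of holder between -0.055 and 0 m and y of packer_blue in the frame of holder between -0.012 and 0.012 m and angle between packer_blue's own z axis and vertical below 0.12 rad and linear speed of packer_blue below 0.02 m/s) and (x of packer_yellow in the frame of rack between -0.078 and 0.078 m and y of packer_yellow in the frame of rack between -0.02 and 0.02 m and z of packer_yellow in the frame of rack between 0.003 and 0.018 m and angle between packer_yellow's own z axis and vertical below 0.6 rad) and (x of packer_red in the frame of rack between -0.078 and 0.078 m and y of packer_red in the frame of rack between -0.02 and 0.02 m and z of packer_red in the frame of rack between 0.003 and 0.018 m and angle between packer_red's own z axis and vertical below 0.6 rad)) or (horizontal distance between die_brass and back_stop below 0.012 m and (z of packer_yellow in the frame of holder between 0.008 and 0.0155 m and x of packer_yellow in the frame of holder between -0.055 and 0 m and y of packer_yellow in the frame of holder between -0.012 and 0.012 m and angle between packer_yellow's own z axis and vertical below 0.12 rad and linear speed of packer_yellow below 0.02 m/s) and (z of packer_red in the frame of holder between 0.008 and 0.0155 m and x of packer_red in the frame of holder between -0.055 and 0 m and y of packer_red in the frame of holder between -0.012 and 0.012 m and angle between packer_red's own z axis and vertical below 0.12 rad and linear speed of packer_red below 0.02 m/s) and (x of packer_white in the frame of rack between -0.078 and 0.078 m and y of packer_white in the frame of rack between -0.02 and 0.02 m and z of packer_white in the frame of rack between 0.003 and 0.018 m and angle between packer_white's own z axis and vertical below 0.6 rad) and (x of packer_blue in the frame of rack between -0.078 and 0.078 m and y of packer_blue in the frame of rack between -0.02 and 0.02 m and z of packer_blue in the frame of rack between 0.003 and 0.018 m and angle between packer_blue's own z axis and vertical below 0.6 rad)) or (horizontal distance between die_copper and back_stop below 0.012 m and (z of packer_blue in the frame of holder between 0.008 and 0.0155 m and x of packer_blue in the frame of holder between -0.055 and 0 m and y of packer_blue in the frame of holder between -0.012 and 0.012 m and angle between packer_blue's own z axis and vertical below 0.12 rad and linear speed of packer_blue below 0.02 m/s) and (z of packer_red in the frame of holder between 0.008 and 0.0155 m and x of packer_red in the frame of holder between -0.055 and 0 m and y of packer_red in the frame of holder between -0.012 and 0.012 m and angle between packer_red's own z axis and vertical below 0.12 rad and linear speed of packer_red below 0.02 m/s) and (x of packer_yellow in the frame of rack between -0.078 and 0.078 m and y of packer_yellow in the frame of rack between -0.02 and 0.02 m and z of packer_yellow in the frame of rack between 0.003 and 0.018 m and angle between packer_yellow's own z axis and vertical below 0.6 rad) and (x of packer_white in the frame of rack between -0.078 and 0.078 m and y of packer_white in the frame of rack between -0.02 and 0.02 m and z of packer_white in the frame of rack between 0.003 and 0.018 m and angle between packer_white's own z axis and vertical below 0.6 rad)))); the robot touches nothing.
It fails at once if a packer is forced or dropped into the holder (over 60 N against the holder or a die) (contact force between any of packer_yellow, packer_white, packer_blue, packer_red and holder above 60 N or contact force between any of packer_yellow, packer_white, packer_blue, packer_red and die_steel above 60 N or contact force between any of packer_yellow, packer_white, packer_blue, packer_red and die_brass above 60 N or contact force between any of packer_yellow, packer_white, packer_blue, packer_red and die_copper above 60 N).
It fails at once if a bystanding tool, jar or mug is moved more than 30 mm (distance of any of hammer, brush, horseshoe, flux_jar, mug, punch from where it was at the start of the episode above 0.03 m).
It also fails if it takes over 64 s, if anything falls off the work surface, if the arm or the gripper's body presses on something with over 40 N, if the wrist force passes 120 N, or if a joint passes its speed limit or range.

## Working session

There is one attempt and no reset: what is moved stays moved. The work goes in short steps, Python scripts to look and compute and a tool call to move; the robot and the scene stay as the last step left them, time stands still between calls to the robot, and variables do not carry over. Pictures are saved under pics/ and viewed, at most 10 in all, crops included, and the job is handed in when it is done.

Besides the shell and the picture viewer there is one more tool, called after "Emit:" by a JSON object that holds its "name" and its "arguments", one argument or row to a line. send_rows: Moves the arm, as the interface text tells. Its arguments: {"type":"object","properties":{"moves":{"type":"array","items":{"type":"number"}},"grip_force":{"type":"number"}},"required":["moves"]}

```bash
mkdir -p pics
cat > h.py <<'E'
import numpy as np, cv2
from scipy.spatial.transform import Rotation as R
from rig import monitor, cams, workorder, robot
def f_of(c): return c["pixels"].shape[0]/2/np.tan(np.radians(c["fovy"])/2)
def cloud(c):
    # world point for each pixel, scene/top
    f=f_of(c); h,w=c["range_z"].shape; u,v=np.meshgrid(np.arange(w),np.arange(h)); z=c["range_z"]
    p=np.stack([(u-c["cx"])/f*z,(v-c["cy"])/f*z,z],-1)
    M=R.from_rotvec(np.ravel(c["rvec"])).as_matrix()
    return (p-np.ravel(c["tvec"]))@M
def wcloud(c,o):
    f=f_of(c); h,w=c["range_z"].shape; u,v=np.meshgrid(np.arange(w)-c["cx"],np.arange(h)-c["cy"]); z=c["range_z"]
    r=np.hypot(u,v); t=r/f; k=np.where(r>1e-6,np.tan(np.minimum(t,1.5))/np.maximum(r,1e-6),1/f)
    p=np.stack([u*k*z,v*k*z,z],-1); H=np.array(c["hand_eye"])
    p=p@H[:3,:3].T+H[:3,3]
    return p@R.from_quat(o["tool_rot"]).as_matrix().T+o["position"]
E
python3 - <<'E'
from h import *
o=monitor.get_obs();print(o)
for n in("top","scene"):
    c=cams.camera(n);cv2.imwrite(f"pics/{n}0.png",cv2.resize(c["pixels"],(800,600),interpolation=cv2.INTER_CUBIC));np.savez(n+"0.npz",P=cloud(c),im=c["pixels"],z=c["range_z"])
    print(n,c["fovy"],c["cx"],c["cy"],c["rvec"],c["tvec"])
E
```

```text
{'time': 0.0, 'q': array([-1.44149444e+00,  5.28481086e-01,  1.43389635e+00, -5.58036066e-05,
        1.18134698e+00, -1.78501409e-01]), 'joint_velocities': array([ 4.06953268e-04,  3.48856368e-05,  1.94806358e-04,  1.46859485e-03,
       -3.69479496e-04,  1.09290593e-03]), 'joint_torque': array([ 1.31535722e-03, -4.40036488e+01, -1.76592082e+01,  6.35058177e-02,
        5.80892502e-02, -1.64760277e-04]), 'position': array([ 0.18927598, -0.59492676,  0.2355643 ]), 'tool_rot': array([ 9.88178308e-01,  1.53305233e-01,  4.24467492e-07, -1.06619524e-03]), 'ft_force': array([ 0.3383946 , -1.09269647, -0.05840737]), 'moment': array([0.02203755, 0.01145833, 0.03569728]), 'grip_force': 0.0, 'grip_width': 0.08709555768679031}
top 45.40953815193997 286.13646031580197 207.5172720411442 [ 2.1329483  -2.16041354  0.19335578] [-0.02403783  0.52476405  1.37437803]
scene 50.11423577774276 277.6281866450754 210.56648832484154 [ 0.65831819  2.4994989  -1.35632145] [ 0.48613058 -0.09448389  1.49008246]
```

View pics/top0.png

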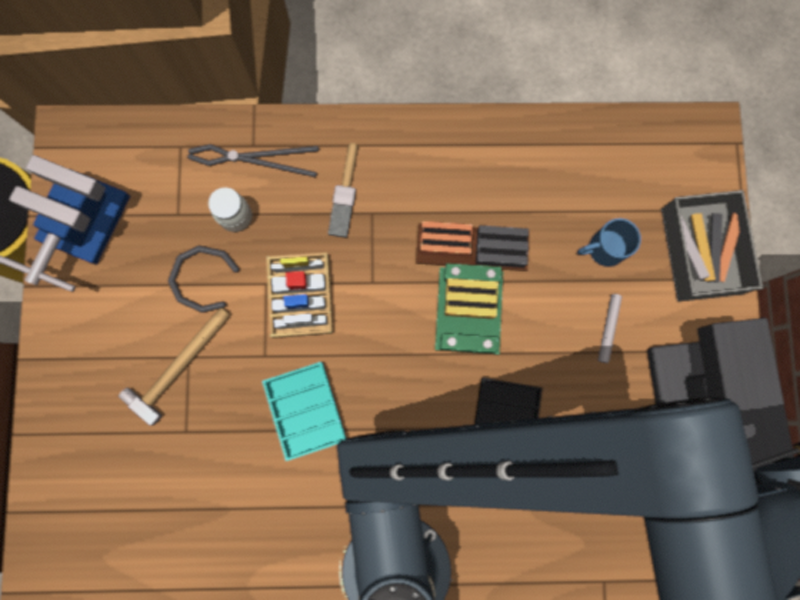

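View pics/scene0.png

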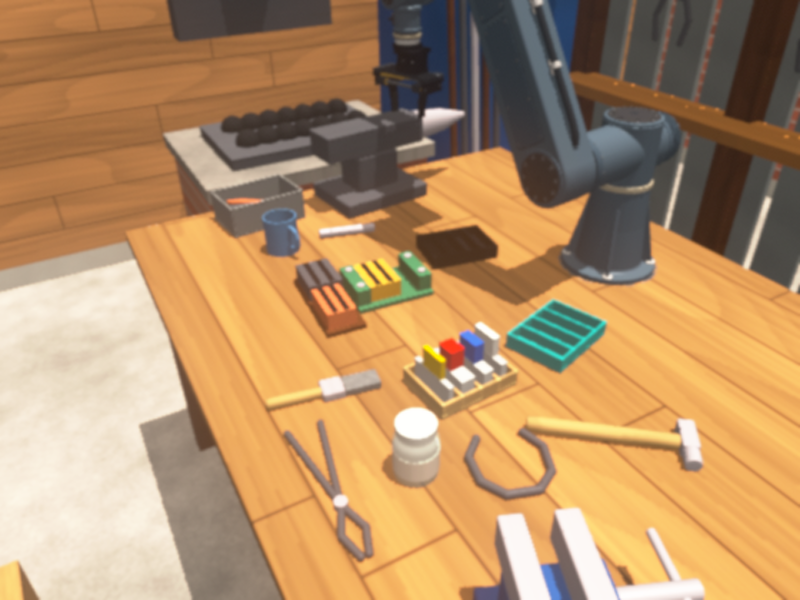

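The brass die (top view ~(472,297)) sits in the green holder at (470,308), so the pair is yellow and red. The right rack is the wooden one at (298,295), with yellow (295,262), red (296,281), blue (297,300) and white (298,320). The lookalikes are the turquoise rack (305,410), the black rack (508,400) and the spare copper and steel dies (446,240)/(502,245).

```bash
python3 - <<'E'
from h import *
d=np.load("top0.npz");P=d["P"];im=d["im"];hsv=cv2.cvtColor(im,cv2.COLOR_BGR2HSV).astype(int)
s=0.7
for n,(u,v) in dict(stopR1=(456,272),stopR2=(488,273),stopF1=(452,342),stopF2=(488,344),die=(472,290),rack=(298,295)).items():
    print(n,P[int(v*s),int(u*s)].round(4))
def rect(n,m):
    k,l,st,_=cv2.connectedComponentsWithStats(m.astype(np.uint8)); i=1+np.argmax(st[1:,4]); q=P[l==i]
    r=cv2.minAreaRect((q[:,:2]*1000).astype(np.float32)); print(n,len(q),'rect mm',np.round(r[0],1),np.round(r[1],1),round(r[2],1),'z',np.median(q[:,2]).round(4))
h,S,V=hsv[...,0],hsv[...,1],hsv[...,2]; z=P[...,2]; U,W=np.meshgrid(np.arange(560)/s,np.arange(420)/s)
inr=(U>255)&(U<340)&(W>245)&(W<345)
inh=(U>425)&(U<515)&(W>258)&(W<362)
rect("red",inr&(z>.06)&((h<8)|(h>172))&(S>150))
rect("blue",inr&(z>.06)&(h>100)&(h<130)&(S>120))
rect("yellow",inr&(z>.06)&(h>22)&(h<35)&(S>120))
rect("tall all",inr&(z>.07))
rect("rack",inr&(z>.02))
rect("green base",inh&(h>50)&(h<85)&(S>80))
rect("holder z>.005",inh&(z>.006)&(W>264))
rect("stop back",inh&(z>.042)&(W<282)&(h>50))
rect("stop front",inh&(z>.042)&(W>320))
rect("die",inh&(z>.042)&(W<320)&(W>275)&(h<40))
E
python3 - <<'E'
import cv2
im=cv2.imread("pics/top0.png")
import numpy as np
a=cv2.resize(im[240:360,250:350],(400,480),interpolation=cv2.INTER_CUBIC);b=cv2.resize(im[215:365,410:535],(400,480),interpolation=cv2.INTER_CUBIC)
cv2.imwrite("pics/crop.png",np.hstack([a,b]))
E
```

```text
stopR1 [ 0.5719 -0.124   0.0522]
stopR2 [ 0.5694 -0.1869  0.0468]
stopF1 [ 0.4328 -0.1119  0.057 ]
stopF2 [ 0.4299 -0.1821  0.0499]
die [ 0.5347 -0.1543  0.0498]
rack [0.5232 0.1827 0.0906]
red 149 rect mm [428.9 105.4] [335.5  38.4] 32.9 z 0.0905
blue 125 rect mm [512.1 186.2] [18.3 42.4] 4.0 z 0.0905
yellow 108 rect mm [590.6 190.3] [11.  52.5] 3.5 z 0.089
tall all 158 rect mm [428.6 106. ] [335.3  42.1] 32.5 z 0.0905
rack 1973 rect mm [443.8 148.8] [385.6 162.9] 23.1 z 0.0493
green base 1283 rect mm [ 432.6 -127.6] [152.8 334.4] 71.4 z 0.016
holder z>.005 2748 rect mm [ 440.9 -133.2] [162.3 351.7] 72.1 z 0.0465
stop back 333 rect mm [ 571.8 -158.6] [109.5  30.2] 84.7 z 0.0487
stop front 430 rect mm [396.3 -86.6] [ 85.1 244.4] 29.9 z 0.0491
die 887 rect mm [ 420.6 -113.5] [114.3 310.5] 67.8 z 0.0491
```

View pics/crop.png

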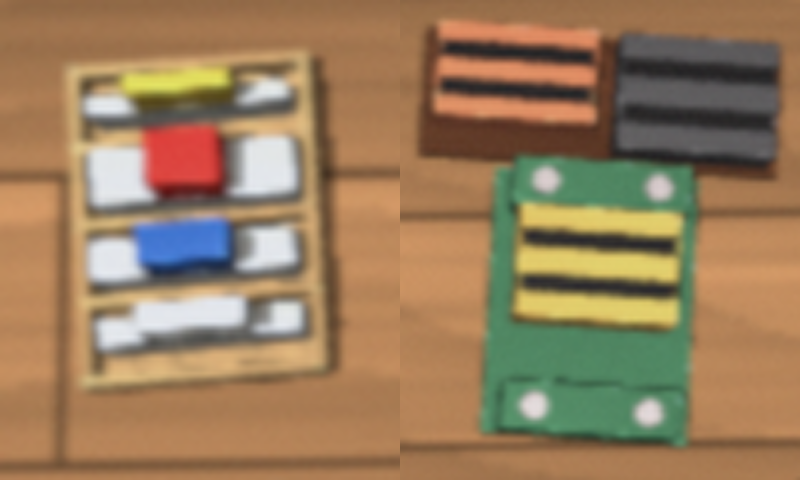

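The crop confirms it: a brass die (two black bands, beside the back stop at the top) and yellow and red tabs in the wooden rack. I'm dropping pixels without a depth reading and refitting.

Run:
```python
from h import *
d=np.load("top0.npz");P=d["P"];im=d["im"];hsv=cv2.cvtColor(im,cv2.COLOR_BGR2HSV).astype(int);ok=d["z"]>0
s=0.7
def rect(n,m):
    m=m&ok
    k,l,st,_=cv2.connectedComponentsWithStats(m.astype(np.uint8)); i=1+np.argmax(st[1:,4]); q=P[l==i]
    r=cv2.minAreaRect((q[:,:2]*1000).astype(np.float32)); print(n,len(q),'rect mm',np.round(r[0],1),np.round(r[1],1),round(r[2],1),'z',np.median(q[:,2]).round(4))
h,S,V=hsv[...,0],hsv[...,1],hsv[...,2]; z=P[...,2]; U,W=np.meshgrid(np.arange(560)/s,np.arange(420)/s)
inr=(U>255)&(U<340)&(W>245)&(W<345)
inh=(U>425)&(U<515)&(W>258)&(W<362)
rect("red",inr&(z>.08)&((h<8)|(h>172))&(S>150))
rect("yellow",inr&(z>.08)&(h>22)&(h<35)&(S>120))
rect("rack walls",inr&(z>.024)&(z<.04)&(S>60))
rect("back",inh&(z>.04)&(h>50)&(h<85)&(W<285))
rect("front",inh&(z>.04)&(W>320))
rect("die",inh&(z>.042)&(h>15)&(h<35)&(S>80))
rect("base",inh&(z>.006)&(W>275))
```

```text
red 138 rect mm [553.9 186.8] [27.8 35.4] 4.6 z 0.0909
yellow 83 rect mm [590.6 190.3] [11.  52.5] 3.5 z 0.0899
rack walls 525 rect mm [534.6 187.3] [162.2 120.9] 3.7 z 0.0309
back 336 rect mm [ 571.8 -158.6] [109.5  30.2] 84.7 z 0.0487
front 437 rect mm [ 431.6 -147.8] [110.5  30.8] 85.3 z 0.049
die 729 rect mm [ 521.3 -154.3] [99.4 70.8] 85.6 z 0.0488
base 2368 rect mm [ 494.4 -152.4] [133.9 158.9] 86.9 z 0.0463
```

Emit:
{"name": "send_rows", "arguments": {
  "moves": [1,1.46,3.13,0,0,0,-0.01,1,2.92,6.26,0,0,0,-0.02,1,4.38,9.38,0,0,0,-0.03,1,5.84,12.51,0,0,0,-0.04,1,7.3,15.64,0,0,0,-0.05]
}}

```text
time: 0.52
position: [0.2626, -0.4374, 0.2361]
tool_rot: [0.992, 0.128, -0.0, -0.001]
ft_force: [0.6, -0.1, 0.4]
grip_width: 0.0869
grip_force: 0.0
```

Emit:
{"name": "send_rows", "arguments": {
  "moves": [1,1.46,3.13,0,0,0,-0.01,1,2.92,6.26,0,0,0,-0.02,1,4.38,9.38,0,0,0,-0.03,1,5.84,12.51,0,0,0,-0.04,1,7.3,15.64,0,0,0,-0.05]
}}

```text
time: 0.93
position: [0.3356, -0.281, 0.2364]
tool_rot: [0.995, 0.103, -0.0, -0.0]
ft_force: [-0.0, -0.0, 0.2]
grip_width: 0.0869
grip_force: 0.0
```

Emit:
{"name": "send_rows", "arguments": {
  "moves": [1,1.46,3.13,0,0,0,-0.01,1,2.92,6.26,0,0,0,-0.02,1,4.38,9.38,0,0,0,-0.03,1,5.84,12.51,0,0,0,-0.04,1,7.3,15.64,0,0,0,-0.05]
}}

```text
time: 1.35
position: [0.4086, -0.1247, 0.2364]
tool_rot: [0.997, 0.078, -0.0, -0.0]
ft_force: [0.3, -0.6, -0.6]
grip_width: 0.0869
grip_force: 0.0
```

Emit:
{"name": "send_rows", "arguments": {
  "moves": [1,1.46,3.13,0,0,0,-0.01,1,2.92,6.26,0,0,0,-0.02,1,4.38,9.38,0,0,0,-0.03,1,5.84,12.51,0,0,0,-0.04,1,7.3,15.64,0,0,0,-0.05]
}}

```text
time: 1.77
position: [0.4815, 0.0318, 0.2364]
tool_rot: [0.999, 0.054, -0.0, -0.0]
ft_force: [0.9, -0.0, 0.4]
grip_width: 0.0871
grip_force: 0.0
```

Emit:
{"name": "send_rows", "arguments": {
  "moves": [1,1.46,3.13,0,0,0,-0.01,1,2.92,6.26,0,0,0,-0.02,1,4.38,9.38,0,0,0,-0.03,1,5.84,12.51,0,0,0,-0.04,1,7.3,15.64,0,0,0,-0.04]
}}

```text
time: 2.18
position: [0.5544, 0.1882, 0.2361]
tool_rot: [0.999, 0.034, -0.001, 0.0]
ft_force: [0.4, -0.1, -0.3]
grip_width: 0.0871
grip_force: 0.0
```

```bash
cat >> h.py <<'E'
def rect(P,m,n):
    k,l,st,_=cv2.connectedComponentsWithStats(m.astype(np.uint8))
    if k<2: print(n,"none"); return
    i=1+np.argmax(st[1:,4]); q=P[l==i]
    r=cv2.minAreaRect((q[:,:2]*1000).astype(np.float32)); print(n,len(q),'rect mm',np.round(r[0],1),np.round(r[1],1),round(r[2],1),'z',np.median(q[:,2]).round(4))
def wrist():
    o=monitor.get_obs(); c=cams.camera("wrist"); P=wcloud(c,o); P[~(c["range_z"]>0)]=np.nan
    h=cv2.cvtColor(c["pixels"],cv2.COLOR_BGR2HSV).astype(int)
    return o,c,P,h[...,0],h[...,1],h[...,2]
E
python3 - <<'E'
from h import *
o,c,P,h,S,V=wrist(); z=P[...,2]; near=(abs(P[...,0]-.535)<.1)&(abs(P[...,1]-.187)<.075)
print(o["position"],c["hand_eye"])
rect(P,near&(z>.085)&((h<8)|(h>172))&(S>120),"red")
rect(P,near&(z>.085)&(h>22)&(h<35)&(S>100),"yellow")
rect(P,near&(z>.085)&(z<.1)&(h>100)&(h<130)&(S>100),"blue")
rect(P,near&(z>.026)&(z<.038)&(S>60),"rack")
cv2.imwrite("pics/w1.png",c["pixels"])
E
```

```text
[0.55442851 0.18817606 0.23610373] [[ 8.20657887e-06 -9.63968669e-01 -2.66015797e-01  7.24287956e-02]
 [ 9.99999683e-01 -2.03900204e-04  7.69728667e-04 -6.78726542e-04]
 [-7.96234994e-04 -2.66015719e-01  9.63968362e-01 -1.48329365e-01]
 [ 0.00000000e+00  0.00000000e+00  0.00000000e+00  1.00000000e+00]]
red 993 rect mm [553.5 189.3] [27.  33.8] 3.4 z 0.092
yellow 569 rect mm [590.  191.9] [ 9.7 49.1] 4.8 z 0.092
blue 847 rect mm [512.4 188.2] [19.6 41.9] 3.9 z 0.092
rack 2018 rect mm [533.4 188.4] [160.8 120.9] 3.6 z 0.032
```

View pics/w1.png

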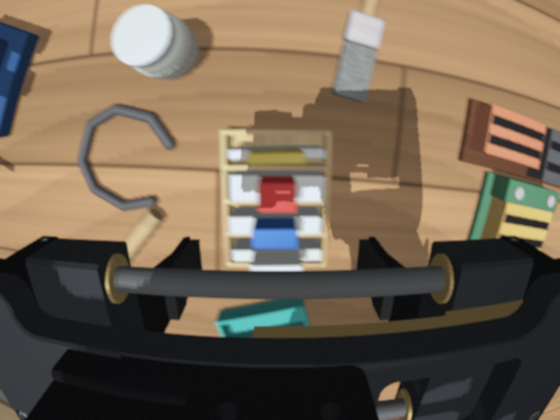

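The wrist view shows the red tab at (277,195) and yellow at (275,157), all within 2 mm of the earlier fit. Next I descend on red and grip it.

Emit:
{"name": "send_rows", "arguments": {
  "moves": [1,-0.1,0.05,-3.5,0,0,0,1,-0.1,0.05,-7,0,0,0,1,-0.1,0.05,-10.5,0,0,0,1,-0.1,0.05,-14,0,0,0,1,-0.1,0.05,-16.4,0,0,0]
}}

```text
time: 2.65
position: [0.5513, 0.1865, 0.0693]
tool_rot: [0.999, 0.034, -0.002, 0.0]
ft_force: [0.7, -0.1, 0.2]
grip_width: 0.087
grip_force: 0.0
```

Emit:
{"name": "send_rows", "arguments": {
  "moves": [0.3,0,0,0,0,0,0,0.3,0,0,0,0,0,0,0.3,0,0,0,0,0,0,0.3,0,0,0,0,0,0,0.3,0,0,0,0,0,0],
  "grip_force": 35
}}

```text
time: 3.07
position: [0.5538, 0.1869, 0.0735]
tool_rot: [0.999, 0.034, 0.001, -0.0]
ft_force: [0.6, -0.5, 0.1]
grip_width: 0.0616
grip_force: 0.0
```

Emit:
{"name": "send_rows", "arguments": {
  "moves": [0.3,0,0,0,0,0,0,0.3,0,0,0,0,0,0,0.3,0,0,0,0,0,0]
}}

```text
time: 3.32
position: [0.5535, 0.1869, 0.073]
tool_rot: [0.999, 0.034, 0.0, -0.0]
ft_force: [-0.6, 0.9, -0.0]
grip_width: 0.0417
grip_force: 0.0
```

Emit:
{"name": "send_rows", "arguments": {
  "moves": [0.3,0,0,0,0,0,0,0.3,0,0,0,0,0,0,0.3,0,0,0,0,0,0,0.3,0,0,0,0,0,0]
}}

```text
time: 3.65
position: [0.5534, 0.1871, 0.0729]
tool_rot: [0.999, 0.034, 0.0, -0.0]
ft_force: [-0.1, 1.0, 3.5]
grip_width: 0.0358
grip_force: 35.0
```

Emit:
{"name": "send_rows", "arguments": {
  "moves": [0.3,0,0,0.5,0,0,0,0.3,0,0,1,0,0,0,0.3,0,0,2,0,0,0,0.3,0,0,3,0,0,0,0.3,0,0,4,0,0,0]
}}

```text
time: 4.07
position: [0.5533, 0.1868, 0.1133]
tool_rot: [0.999, 0.034, -0.0, 0.0]
ft_force: [1.0, -0.2, -4.5]
grip_width: 0.0354
grip_force: 35.0
```

Emit:
{"name": "send_rows", "arguments": {
  "moves": [0.3,0,0,2,0,0,0,0.3,0,0,4,0,0,0,0.3,0,0,6,0,0,0,0.3,0,0,8,0,0,0,0.3,0,-1,9,0,0,0]
}}

```text
time: 4.48
position: [0.5546, 0.1783, 0.2061]
tool_rot: [0.999, 0.035, 0.003, -0.001]
ft_force: [2.1, 0.2, -4.6]
grip_width: 0.0362
grip_force: 35.0
```

Emit:
{"name": "send_rows", "arguments": {
  "moves": [0.3,-0.6,-2.5,0,0,0,-0.02,0.3,-1.4,-5.5,0,0,0,-0.04,0.3,-2.2,-9,0,0,0,-0.06,0.3,-3.2,-12.5,0,0,0,-0.08,0.3,-4.2,-16,0,0,0,-0.1]
}}

```text
time: 4.9
position: [0.5103, 0.015, 0.2029]
tool_rot: [1.0, -0.016, 0.0, 0.0]
ft_force: [0.6, 0.0, -5.1]
grip_width: 0.0359
grip_force: 35.0
```

Emit:
{"name": "send_rows", "arguments": {
  "moves": [0.3,-1,-3.5,0,0,0,-0.01,0.3,-2,-7,0,0,0,-0.02,0.3,-3,-10.5,0,0,0,-0.03,0.3,-3.8,-14,0,0,0,-0.04,0.3,-4.2,-16.4,0,0,0,-0.048]
}}

```text
time: 5.32
position: [0.4677, -0.1505, 0.203]
tool_rot: [0.999, -0.041, -0.0, 0.001]
ft_force: [1.3, -0.5, -6.1]
grip_width: 0.0359
grip_force: 35.0
```

Emit:
{"name": "send_rows", "arguments": {
  "moves": [0.3,0,0,0,0,0,0,0.3,0,0,0,0,0,0,0.3,0,0,0,0,0,0]
}}

```text
time: 5.57
position: [0.4686, -0.1471, 0.2026]
tool_rot: [0.999, -0.041, -0.0, -0.0]
ft_force: [0.2, -0.2, -5.7]
grip_width: 0.0359
grip_force: 35.0
```

Run:
```python
from h import *
o,c,P,h,S,V=wrist(); z=P[...,2]; near=(abs(P[...,0]-.50)<.12)&(abs(P[...,1]+.153)<.09)
print(o["position"],o["tool_rot"])
g=(h>50)&(h<85)&(S>60)
rect(P,near&(z>.044)&(z<.056)&(h>15)&(h<38)&(S>80),"die")
rect(P,near&(z>.044)&(z<.056)&g&(P[...,0]>.53),"back")
rect(P,near&(z>.044)&(z<.056)&g&(P[...,0]<.47),"front")
rect(P,near&(z>.08)&(z<.2)&((h<8)|(h>172))&(S>120),"redtab")
rect(P,near&(z>.15)&(z<.19)&(S<60)&(V>100),"redplate")
np.savez("w2.npz",P=P,im=c["pixels"])
cv2.imwrite("pics/w2.png",c["pixels"])
```

```text
[ 0.4686255  -0.1470578   0.20262462] [ 9.99176204e-01 -4.05788333e-02 -3.91394450e-04 -3.45301759e-04]
die 5346 rect mm [ 519.9 -154.3] [99.8 70.6] 85.4 z 0.0502
back 3040 rect mm [ 569.6 -158. ] [110.   29.5] 85.5 z 0.0502
front none
redtab 697 rect mm [ 481.8 -148. ] [34.5  1.4] 85.0 z 0.1927
redplate 4858 rect mm [ 469.5 -146.6] [100.   26.8] 85.3 z 0.18
```

View pics/w2.png

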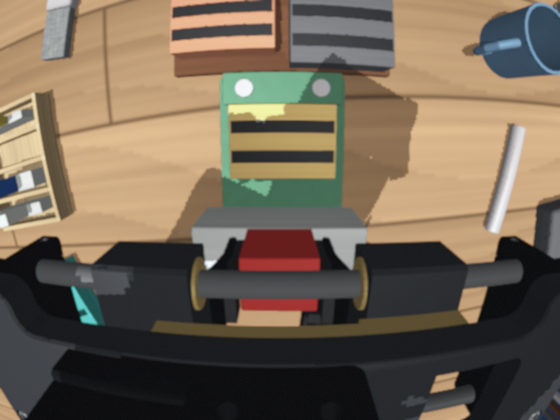

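The wrist view shows the red packer hanging just in front of the brass die, whose front edge is at (280,178), parallel to it within 0.2° and about 3.5 mm off in y. I correct that and lower it.

Emit:
{"name": "send_rows", "arguments": {
  "moves": [0.3,-0.1,-0.34,-1.5,0,0,0,0.3,-0.1,-0.34,-3.2,0,0,0,0.3,-0.1,-0.34,-5,0,0,0,0.3,-0.1,-0.34,-6.4,0,0,0,0.3,-0.1,-0.34,-7.2,0,0,0]
}}

```text
time: 6.03
position: [0.4676, -0.1487, 0.1292]
tool_rot: [0.999, -0.039, -0.001, -0.001]
ft_force: [-0.6, 0.1, -4.7]
grip_width: 0.0355
grip_force: 35.0
```

Emit:
{"name": "send_rows", "arguments": {
  "moves": [0.3,0,0,0,0,0,0,0.3,0,0,-0.5,0,0,0,0.3,0,0,-1,0,0,0,0.3,0,0,-1.5,0,0,0,0.3,0,0,-2,0,0,0]
}}

```text
time: 6.45
position: [0.4688, -0.1506, 0.1107]
tool_rot: [0.999, -0.04, 0.001, 0.0]
ft_force: [0.3, 0.5, -5.4]
grip_width: 0.0359
grip_force: 35.0
```

Emit:
{"name": "send_rows", "arguments": {
  "moves": [0.3,0,0,-0.5,0,0,0,0.3,0,0,-1,0,0,0,0.3,0,0,-1.5,0,0,0,0.3,0,0,-2,0,0,0,0.3,0,0,-2.2,0,0,0]
}}

```text
time: 6.87
position: [0.4681, -0.1504, 0.0877]
tool_rot: [0.999, -0.04, -0.001, -0.0]
ft_force: [-0.2, 0.6, -4.4]
grip_width: 0.0355
grip_force: 35.0
```

Emit:
{"name": "send_rows", "arguments": {
  "moves": [0.3,0,0,-0.2,0,0,0,0.3,0,0,-0.4,0,0,0,0.3,0,0,-0.6,0,0,0,0.3,0,0,-0.8,0,0,0,0.3,0,0,-0.9,0,0,0]
}}

```text
time: 7.28
position: [0.4684, -0.1505, 0.0794]
tool_rot: [0.999, -0.04, 0.0, 0.0]
ft_force: [0.0, 0.1, -5.5]
grip_width: 0.0359
grip_force: 35.0
```

Emit:
{"name": "send_rows", "arguments": {
  "moves": [0.3,0,0,-0.05,0,0,0,0.3,0,0,-0.1,0,0,0,0.3,0,0,-0.15,0,0,0,0.3,0,0,-0.15,0,0,0]
}}

```text
time: 7.62
position: [0.4684, -0.1505, 0.0781]
tool_rot: [0.999, -0.04, 0.0, 0.0]
ft_force: [-0.6, -0.5, -5.1]
grip_width: 0.0357
grip_force: 35.0
```

Emit:
{"name": "send_rows", "arguments": {
  "moves": [0.3,0.05,0,0,0,0,0,0.3,0.1,-0.01,0,0,0,0,0.3,0.15,-0.01,0,0,0,0,0.3,0.2,-0.01,0,0,0,0,0.3,0.2,-0.01,0,0,0,0]
}}

```text
time: 8.03
position: [0.4706, -0.1507, 0.0781]
tool_rot: [0.999, -0.04, 0.0, 0.0]
ft_force: [-0.2, -1.0, -5.2]
grip_width: 0.0358
grip_force: 35.0
```

Emit:
{"name": "send_rows", "arguments": {
  "moves": [0.3,0.05,0,0,0,0,0,0.3,0.05,0,0,0,0,0]
}}

```text
time: 8.2
position: [0.471, -0.1506, 0.078]
tool_rot: [0.999, -0.04, 0.0, 0.0]
ft_force: [-0.6, -0.3, -5.3]
grip_width: 0.036
grip_force: 35.0
```

Emit:
{"name": "send_rows", "arguments": {
  "moves": [0.3,0.05,0,0,0,0,0,0.3,0.05,0,0,0,0,0]
}}

```text
time: 8.37
position: [0.4713, -0.1505, 0.078]
tool_rot: [0.999, -0.04, -0.0, -0.0]
ft_force: [-0.4, -0.5, -5.9]
grip_width: 0.0357
grip_force: 35.0
```

Emit:
{"name": "send_rows", "arguments": {
  "moves": [0.3,0.05,0,0,0,0,0,0.3,0.05,0,0,0,0,0]
}}

```text
time: 8.53
position: [0.4714, -0.1505, 0.078]
tool_rot: [0.999, -0.04, -0.001, -0.0]
ft_force: [-1.4, -0.8, -4.4]
grip_width: 0.0355
grip_force: 35.0
```

Emit:
{"name": "send_rows", "arguments": {
  "moves": [0.3,0.05,0,0,0,0,0,0.3,0.05,0,0,0,0,0]
}}

```text
time: 8.7
position: [0.4715, -0.1504, 0.0779]
tool_rot: [0.999, -0.04, -0.001, -0.0]
ft_force: [-3.0, -1.7, -4.0]
grip_width: 0.0358
grip_force: 35.0
```

Emit:
{"name": "send_rows", "arguments": {
  "moves": [0.3,0.05,0,0,0,0,0,0.3,0.05,0,0,0,0,0]
}}

```text
time: 8.87
position: [0.4716, -0.1503, 0.0779]
tool_rot: [0.999, -0.04, -0.001, -0.0]
ft_force: [-5.5, -1.7, -2.8]
grip_width: 0.0359
grip_force: 35.0
```

Emit:
{"name": "send_rows", "arguments": {
  "moves": [0.3,-0.1,0,0,0,0,0,0.3,-0.1,0,-0.03,0,0,0,0.3,-0.1,0,-0.06,0,0,0,0.3,-0.1,0,-0.06,0,0,0]
}}

```text
time: 9.2
position: [0.4715, -0.1502, 0.0774]
tool_rot: [0.999, -0.04, -0.0, -0.0]
ft_force: [-3.6, 1.0, -3.2]
grip_width: 0.0357
grip_force: 35.0
```

Emit:
{"name": "send_rows", "arguments": {
  "moves": [0.3,0,0,-0.03,0,0,0,0.3,0,0,-0.06,0,0,0,0.3,0,0,-0.06,0,0,0]
}}

```text
time: 9.45
position: [0.4715, -0.1502, 0.0769]
tool_rot: [0.999, -0.04, -0.0, -0.0]
ft_force: [-3.9, 1.3, -1.6]
grip_width: 0.0357
grip_force: 35.0
```

Emit:
{"name": "send_rows", "arguments": {
  "moves": [0.3,0,0,-0.03,0,0,0,0.3,0,0,-0.05,0,0,0,0.3,0,0,-0.05,0,0,0]
}}

```text
time: 9.7
position: [0.4715, -0.1502, 0.0769]
tool_rot: [0.999, -0.04, -0.0, -0.0]
ft_force: [-5.3, 1.9, 3.7]
grip_width: 0.0359
grip_force: 35.0
```

Emit:
{"name": "send_rows", "arguments": {
  "moves": [0.3,0,0,-0.03,0,0,0,0.3,0,0,-0.05,0,0,0,0.3,0,0,-0.05,0,0,0]
}}

```text
time: 9.95
position: [0.4715, -0.1502, 0.0769]
tool_rot: [0.999, -0.04, -0.0, -0.0]
ft_force: [-6.1, 2.0, 7.4]
grip_width: 0.0359
grip_force: 35.0
```

Red is seated on the base (the z force reversed at the predicted 0.0769) and against the die, so I release and lift.

Emit:
{"name": "send_rows", "arguments": {
  "moves": [0.9,0,0,0.05,0,0,0,0.9,0,0,0.1,0,0,0,0.9,0,0,0.1,0,0,0,0.9,0,0,0.1,0,0,0,0.9,0,0,0.1,0,0,0]
}}

```text
time: 10.37
position: [0.4729, -0.1511, 0.077]
tool_rot: [0.999, -0.04, 0.001, 0.0]
ft_force: [-0.7, 0.2, 1.2]
grip_width: 0.0613
grip_force: 0.0
```

Emit:
{"name": "send_rows", "arguments": {
  "moves": [0.9,0,0,0,0,0,0,0.9,0,0,0,0,0,0,0.9,0,0,0,0,0,0,0.9,0,0,0,0,0,0]
}}

```text
time: 10.7
position: [0.4719, -0.1506, 0.0768]
tool_rot: [0.999, -0.04, 0.0, -0.0]
ft_force: [-0.2, 0.3, 0.0]
grip_width: 0.0769
grip_force: 0.0
```

Emit:
{"name": "send_rows", "arguments": {
  "moves": [0.9,0,0,1,0,0,0,0.9,0,0,3,0,0,0,0.9,0,0,6,0,0,0,0.9,0,0,9,0,0,0,0.9,0,0,12,0,0,0]
}}

```text
time: 11.12
position: [0.4715, -0.1503, 0.1986]
tool_rot: [0.999, -0.04, -0.0, -0.0]
ft_force: [0.9, 0.7, 0.2]
grip_width: 0.0784
grip_force: 0.0
```

Run:
```python
from h import *
o,c,P,h,S,V=wrist(); z=P[...,2]; near=(abs(P[...,0]-.50)<.12)&(abs(P[...,1]+.153)<.09)
print(o["position"],o["tool_rot"],o["grip_width"])
rect(P,near&(z>.044)&(z<.053)&(h>15)&(h<38)&(S>80),"die")
rect(P,near&(z>.08)&(z<.11)&((h<8)|(h>172))&(S>120),"redtab")
rect(P,near&(z>.053)&(z<.06)&(S<70),"redplate")
```

```text
[ 0.47146921 -0.15033101  0.19859521] [ 9.99196204e-01 -4.00859733e-02 -2.07290522e-04 -1.29482529e-04] 0.07839607245844096
die 5750 rect mm [ 519.8 -154.2] [100.   71.1] 85.2 z 0.0502
redtab 1623 rect mm [ 470.9 -149.5] [35.1 28.3] 85.3 z 0.096
redplate 1917 rect mm [ 470.9 -149.8] [100.2  28.4] 85.6 z 0.0561
```

Emit:
{"name": "send_rows", "arguments": {
  "moves": [1,1.1,3.1,1.8,0,0,0.015,1,2.3,6.6,2.8,0,0,0.03,1,3.5,10.1,3.7,0,0,0.045,1,4.7,13.6,3.7,0,0,0.06,1,5.9,17.1,3.7,0,0,0.075]
}}

```text
time: 11.58
position: [0.5315, 0.0219, 0.2354]
tool_rot: [1.0, -0.002, 0.001, 0.0]
ft_force: [0.1, 0.1, 0.2]
grip_width: 0.0868
grip_force: 0.0
```

Emit:
{"name": "send_rows", "arguments": {
  "moves": [1,1.2,3.5,0,0,0,0.015,1,2.4,7,0,0,0,0.03,1,3.6,10.5,0,0,0,0.045,1,4.8,14,0,0,0,0.06,1,5.9,17.1,0,0,0,0.075]
}}

```text
time: 12.0
position: [0.5899, 0.1939, 0.2344]
tool_rot: [0.999, 0.036, 0.0, -0.0]
ft_force: [0.5, -1.0, -0.2]
grip_width: 0.0872
grip_force: 0.0
```

Emit:
{"name": "send_rows", "arguments": {
  "moves": [1,0,0,0,0,0,0,1,0,0,0,0,0,0]
}}

```text
time: 12.17
position: [0.5897, 0.193, 0.2339]
tool_rot: [0.999, 0.037, 0.0, 0.0]
ft_force: [0.1, -0.2, 0.4]
grip_width: 0.087
grip_force: 0.0
```

Run:
```python
from h import *
o,c,P,h,S,V=wrist(); z=P[...,2]; near=(abs(P[...,0]-.535)<.1)&(abs(P[...,1]-.187)<.075)
print(o["position"],o["tool_rot"])
rect(P,near&(z>.087)&(h>22)&(h<35)&(S>100),"yellow")
rect(P,near&(z>.048)&(z<.055)&(P[...,0]>.57)&(S<90),"yplate")
rect(P,near&(z>.085)&(z<.1)&(h>100)&(h<130)&(S>100),"blue")
```

```text
[0.58965706 0.193033   0.23390888] [9.99332576e-01 3.65291016e-02 4.69325166e-05 1.59339753e-04]
yellow 586 rect mm [589.8 191. ] [ 9.7 50.9] 4.6 z 0.0919
yplate 505 rect mm [589.5 191.2] [10.3 98.8] 4.9 z 0.052
blue 349 rect mm [519.4 188.2] [ 6.8 41.7] 3.8 z 0.0915
```

Emit:
{"name": "send_rows", "arguments": {
  "moves": [1,0,-0.2,-3.5,0,0,0.01,1,0,-0.2,-7,0,0,0.01,1,0,-0.2,-10.5,0,0,0.01,1,0,-0.2,-14,0,0,0.01,1,0,-0.2,-16,0,0,0.01]
}}

```text
time: 12.63
position: [0.5871, 0.187, 0.0707]
tool_rot: [0.999, 0.039, -0.003, 0.0]
ft_force: [0.4, -0.2, -0.8]
grip_width: 0.0871
grip_force: 0.0
```

Emit:
{"name": "send_rows", "arguments": {
  "moves": [0.45,0,0,-0.1,0,0,0,0.45,0,0,-0.1,0,0,0,0.45,0,0,-0.1,0,0,0,0.45,0,0,-0.1,0,0,0,0.45,0,0,-0.1,0,0,0],
  "grip_force": 30
}}

```text
time: 13.05
position: [0.5913, 0.1893, 0.075]
tool_rot: [0.999, 0.04, 0.002, -0.0]
ft_force: [-0.8, 0.0, 0.4]
grip_width: 0.0616
grip_force: 0.0
```

Emit:
{"name": "send_rows", "arguments": {
  "moves": [0.45,0,0,0,0,0,0,0.45,0,0,0,0,0,0,0.45,0,0,0,0,0,0,0.45,0,0,0,0,0,0,0.45,0,0,0,0,0,0]
}}

```text
time: 13.47
position: [0.5908, 0.1898, 0.0744]
tool_rot: [0.999, 0.04, 0.001, -0.0]
ft_force: [-1.1, -0.2, 6.8]
grip_width: 0.0516
grip_force: 30.0
```

Emit:
{"name": "send_rows", "arguments": {
  "moves": [0.45,0,0,1,0,0,0,0.45,0,0,3,0,0,0,0.45,0,0,6,0,0,0,0.45,0,0,9.5,0,0,0,0.45,0,0,13,0,0,0]
}}

```text
time: 13.88
position: [0.5886, 0.1892, 0.2035]
tool_rot: [0.999, 0.04, -0.002, 0.0]
ft_force: [0.2, 1.1, -1.1]
grip_width: 0.0519
grip_force: 30.0
```

Emit:
{"name": "send_rows", "arguments": {
  "moves": [0.45,-1,-2.5,0,0,0,-0.02,0.45,-2.4,-6,0,0,0,-0.04,0.45,-4,-9.5,0,0,0,-0.06,0.45,-5.6,-13,0,0,0,-0.08,0.45,-7,-16.6,0,0,0,-0.1]
}}

```text
time: 14.3
position: [0.5179, 0.0226, 0.2031]
tool_rot: [1.0, -0.01, -0.001, 0.0]
ft_force: [0.5, -0.7, -1.9]
grip_width: 0.0516
grip_force: 30.0
```

Emit:
{"name": "send_rows", "arguments": {
  "moves": [0.45,-1.6,-3.6,0,0,0,-0.02,0.45,-3.2,-7.2,0,0,0,-0.04,0.45,-4.8,-10.8,0,0,0,-0.05,0.45,-6.3,-14.2,0,0,0,-0.06,0.45,-7.3,-17.2,0,0,0,-0.06]
}}

```text
time: 14.72
position: [0.4447, -0.15, 0.2031]
tool_rot: [0.999, -0.04, -0.001, -0.0]
ft_force: [0.6, 0.5, -1.6]
grip_width: 0.0517
grip_force: 30.0
```

Emit:
{"name": "send_rows", "arguments": {
  "moves": [0.45,0,0,0,0,0,0,0.45,0,0,0,0,0,0,0.45,0,0,0,0,0,0]
}}

```text
time: 14.97
position: [0.4465, -0.1481, 0.2029]
tool_rot: [0.999, -0.04, -0.0, -0.0]
ft_force: [0.2, -0.6, -1.8]
grip_width: 0.0515
grip_force: 30.0
```

Run:
```python
from h import *
o,c,P,h,S,V=wrist(); z=P[...,2]; near=(abs(P[...,0]-.48)<.12)&(abs(P[...,1]+.153)<.09)
print(o["position"],o["tool_rot"],o["ft_force"])
rect(P,near&(z>.09)&(z<.1)&((h<8)|(h>172))&(S>120),"redtab")
rect(P,near&(z>.053)&(z<.06)&(S<70),"redplate")
rect(P,near&(z>.08)&(z<.22)&(h>20)&(h<36)&(S>100),"ytab")
rect(P,near&(z>.125)&(z<.185)&(S<70)&(V>80),"yplate")
cv2.imwrite("pics/w4.png",c["pixels"]);np.savez("w4.npz",P=P,im=c["pixels"])
```

```text
[ 0.44654409 -0.14814378  0.20293382] [ 9.99182935e-01 -4.04134816e-02 -2.55235214e-04 -3.83596049e-04] [ 0.16632921 -0.56643369 -1.75008313]
redtab 1548 rect mm [ 470.8 -149.6] [35.6 28.5] 85.6 z 0.0961
redplate 978 rect mm [ 468.  -183.5] [32.7 28.6] 86.2 z 0.056
ytab 2521 rect mm [ 450.2 -147.9] [52.3  2.5] 85.3 z 0.2015
yplate 3863 rect mm [ 445.8 -147.7] [100.4  10.5] 85.5 z 0.1643
```

View pics/w4.png

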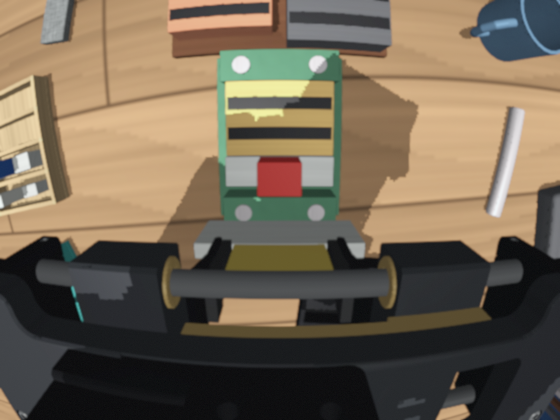

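The yellow packer hangs at (280,250) parallel to the holder, with red (280,178) seated against the die. I check yellow's tilt and bottom height before inserting.

Run:
```python
from h import *
d=np.load("w4.npz");P=d["P"]
a=np.radians(-4.6);u=np.array([np.cos(a),np.sin(a)]);v=np.array([-u[1],u[0]]);C=np.array([.4999,-.1526])
X=(P[...,:2]-C)@u*1000;Y=(P[...,:2]-C)@v*1000;z=P[...,2]*1000
for lo,hi in((190,202),(178,190),(170,178),(160,170),(150,160),(142,150),(130,142)):
    m=(abs(Y)<52)&(z>lo)&(z<hi)&(X>-65)&(X<-40)
    if m.sum()>20: print(lo,hi,m.sum(),np.percentile(X[m],[5,50,95]).round(1),np.percentile(z[m],[1,99]).round(1))
m=(abs(Y)<52)&(X>-65)&(X<-40)&(z>100);print("zmin",np.percentile(z[m],[.2,1,50,99]))
m=(abs(Y-38)<10)&(z>54)&(z<58);print("red plate x edges",np.percentile(X[m],[2,98]))
m=(abs(Y)<50)&(z>47)&(z<53);print("front stop +x edge",X[m&(X<-45)].max() if (m&(X<-45)).any() else None, "die edge",np.percentile(X[m&(X>-30)],.5))
```

```text
190 202 1290 [-50.3 -49.7 -42.8] [190.2 201.9]
178 190 1244 [-57.3 -50.3 -49.5] [178.2 189.8]
170 178 690 [-50.6 -50.1 -49.6] [170.1 177.9]
160 170 878 [-50.6 -50.2 -49.6] [160.1 169.9]
150 160 763 [-50.7 -50.2 -49.6] [150.1 159.9]
142 150 559 [-50.7 -50.3 -49.9] [142.1 149.9]
130 142 259 [-50.7 -50.3 -50. ] [137.8 141.9]
zmin [138.47596833 139.56405039 200.49928317 283.41934215]
red plate x edges [-42.16940768 -15.05812639]
front stop +x edge -54.71976818381009 die edge -14.898941047108138
```

Emit:
{"name": "send_rows", "arguments": {
  "moves": [0.45,0,0,-1.5,0,0,0,0.45,0,0,-3.5,0,0,0,0.45,0,0,-5.5,0,0,0,0.45,0,0,-7,0,0,0,0.45,0,0,-8,0,0,0]
}}

```text
time: 15.43
position: [0.4466, -0.1464, 0.1215]
tool_rot: [0.999, -0.039, -0.001, -0.001]
ft_force: [0.2, 0.2, -1.5]
grip_width: 0.0516
grip_force: 30.0
```

Emit:
{"name": "send_rows", "arguments": {
  "moves": [0.45,0.1,-0.01,0,0,0,0,0.45,0.2,-0.02,0,0,0,0,0.45,0.3,-0.02,0,0,0,0,0.45,0.4,-0.03,0,0,0,0,0.45,0.45,-0.04,0,0,0,0]
}}

```text
time: 15.85
position: [0.4522, -0.1491, 0.1237]
tool_rot: [0.999, -0.04, 0.001, 0.001]
ft_force: [0.1, -0.5, -1.5]
grip_width: 0.0518
grip_force: 30.0
```

Emit:
{"name": "send_rows", "arguments": {
  "moves": [0.45,0.05,0,0,0,0,0,0.45,0.05,0,0,0,0,0,0.45,0.05,0,0,0,0,0]
}}

```text
time: 16.1
position: [0.452, -0.1491, 0.1231]
tool_rot: [0.999, -0.04, 0.0, 0.0]
ft_force: [1.0, -0.0, -2.3]
grip_width: 0.0515
grip_force: 30.0
```

Emit:
{"name": "send_rows", "arguments": {
  "moves": [0.45,0.05,0,0,0,0,0,0.45,0.05,0,0,0,0,0]
}}

```text
time: 16.27
position: [0.4524, -0.1491, 0.1229]
tool_rot: [0.999, -0.04, 0.0, 0.0]
ft_force: [-0.2, 0.2, -1.3]
grip_width: 0.0516
grip_force: 30.0
```

Emit:
{"name": "send_rows", "arguments": {
  "moves": [0.45,0.05,0,0,0,0,0,0.45,0.05,0,0,0,0,0]
}}

```text
time: 16.43
position: [0.4529, -0.1491, 0.1228]
tool_rot: [0.999, -0.04, 0.0, 0.0]
ft_force: [0.2, -0.0, -2.6]
grip_width: 0.0516
grip_force: 30.0
```

Emit:
{"name": "send_rows", "arguments": {
  "moves": [0.45,0.05,0,0,0,0,0,0.45,0.05,0,0,0,0,0]
}}

```text
time: 16.6
position: [0.4532, -0.149, 0.1228]
tool_rot: [0.999, -0.04, -0.0, -0.0]
ft_force: [-1.1, -0.1, -1.2]
grip_width: 0.0517
grip_force: 30.0
```

Emit:
{"name": "send_rows", "arguments": {
  "moves": [0.45,0.05,0,0,0,0,0,0.45,0.05,0,0,0,0,0]
}}

```text
time: 16.77
position: [0.4535, -0.1489, 0.1228]
tool_rot: [0.999, -0.04, -0.001, -0.0]
ft_force: [-1.7, -1.0, -0.6]
grip_width: 0.0511
grip_force: 30.0
```

Emit:
{"name": "send_rows", "arguments": {
  "moves": [0.45,-0.05,0,0,0,0,0,0.45,-0.12,0.01,0,0,0,0,0.45,-0.12,0.01,0,0,0,0,0.45,-0.12,0.01,-0.1,0,0,0,0.45,-0.12,0.01,-0.2,0,0,0]
}}

```text
time: 17.18
position: [0.4529, -0.149, 0.1209]
tool_rot: [0.999, -0.04, 0.0, 0.0]
ft_force: [0.3, 0.3, -2.0]
grip_width: 0.0515
grip_force: 30.0
```

Emit:
{"name": "send_rows", "arguments": {
  "moves": [0.45,0,0,-0.1,0,0,0,0.45,0,0,-0.2,0,0,0,0.45,0,0,-0.3,0,0,0,0.45,0,0,-0.4,0,0,0]
}}

```text
time: 17.52
position: [0.4527, -0.1489, 0.1167]
tool_rot: [0.999, -0.04, 0.0, -0.0]
ft_force: [-0.1, 0.4, -2.8]
grip_width: 0.0518
grip_force: 30.0
```

Emit:
{"name": "send_rows", "arguments": {
  "moves": [0.45,0,0,-0.1,0,0,0,0.45,0,0,-0.2,0,0,0,0.45,0,0,-0.2,0,0,0]
}}

```text
time: 17.77
position: [0.4526, -0.1488, 0.1146]
tool_rot: [0.999, -0.04, -0.0, -0.0]
ft_force: [0.0, -0.5, -1.6]
grip_width: 0.052
grip_force: 30.0
```

Emit:
{"name": "send_rows", "arguments": {
  "moves": [0.45,0,0,-0.1,0,0,0,0.45,0,0,-0.2,0,0,0,0.45,0,0,-0.2,0,0,0]
}}

```text
time: 18.02
position: [0.4526, -0.1489, 0.1127]
tool_rot: [0.999, -0.04, -0.0, -0.0]
ft_force: [0.3, 0.6, -0.7]
grip_width: 0.0518
grip_force: 30.0
```

Emit:
{"name": "send_rows", "arguments": {
  "moves": [0.45,0,0,-0.1,0,0,0,0.45,0,0,-0.2,0,0,0,0.45,0,0,-0.2,0,0,0]
}}

```text
time: 18.27
position: [0.4526, -0.1488, 0.1107]
tool_rot: [0.999, -0.04, -0.0, -0.0]
ft_force: [-0.4, 0.2, -1.2]
grip_width: 0.0514
grip_force: 30.0
```

Emit:
{"name": "send_rows", "arguments": {
  "moves": [0.45,0,0,-0.2,0,0,0,0.45,0,0,-0.4,0,0,0,0.45,0,0,-0.6,0,0,0,0.45,0,0,-0.8,0,0,0]
}}

```text
time: 18.6
position: [0.4526, -0.1489, 0.1026]
tool_rot: [0.999, -0.04, -0.0, -0.0]
ft_force: [-0.0, 1.1, -1.7]
grip_width: 0.0518
grip_force: 30.0
```

Emit:
{"name": "send_rows", "arguments": {
  "moves": [0.45,0,0,-0.2,0,0,0,0.45,0,0,-0.4,0,0,0,0.45,0,0,-0.6,0,0,0]
}}

```text
time: 18.85
position: [0.4527, -0.1489, 0.0966]
tool_rot: [0.999, -0.04, -0.0, -0.0]
ft_force: [0.5, 0.0, -1.2]
grip_width: 0.0519
grip_force: 30.0
```

Emit:
{"name": "send_rows", "arguments": {
  "moves": [0.45,0,0,-0.2,0,0,0,0.45,0,0,-0.4,0,0,0,0.45,0,0,-0.6,0,0,0,0.45,0,0,-0.8,0,0,0]
}}

```text
time: 19.18
position: [0.4527, -0.1489, 0.0886]
tool_rot: [0.999, -0.04, -0.0, -0.0]
ft_force: [-0.0, 0.0, -1.8]
grip_width: 0.0514
grip_force: 30.0
```

Emit:
{"name": "send_rows", "arguments": {
  "moves": [0.45,0,0,-0.2,0,0,0,0.45,0,0,-0.4,0,0,0,0.45,0,0,-0.6,0,0,0,0.45,0,0,-0.75,0,0,0,0.45,0,0,-0.8,0,0,0]
}}

```text
time: 19.6
position: [0.4526, -0.1488, 0.0806]
tool_rot: [0.999, -0.04, -0.0, -0.0]
ft_force: [-0.4, 0.0, -2.3]
grip_width: 0.0519
grip_force: 30.0
```

Forces are still just the weight. I creep down to contact.

Emit:
{"name": "send_rows", "arguments": {
  "moves": [0.45,0,0,-0.05,0,0,0,0.45,0,0,-0.1,0,0,0,0.45,0,0,-0.15,0,0,0,0.45,0,0,-0.15,0,0,0]
}}

```text
time: 19.93
position: [0.4527, -0.1489, 0.0793]
tool_rot: [0.999, -0.04, 0.0, 0.0]
ft_force: [0.4, 0.2, -1.3]
grip_width: 0.0515
grip_force: 30.0
```

Emit:
{"name": "send_rows", "arguments": {
  "moves": [0.45,0,0,-0.05,0,0,0,0.45,0,0,-0.1,0,0,0,0.45,0,0,-0.1,0,0,0]
}}

```text
time: 20.18
position: [0.4527, -0.1489, 0.0784]
tool_rot: [0.999, -0.04, 0.0, 0.0]
ft_force: [-0.2, -0.0, -1.1]
grip_width: 0.0518
grip_force: 30.0
```

Emit:
{"name": "send_rows", "arguments": {
  "moves": [0.45,0,0,-0.05,0,0,0,0.45,0,0,-0.08,0,0,0,0.45,0,0,-0.08,0,0,0]
}}

```text
time: 20.43
position: [0.4528, -0.149, 0.0784]
tool_rot: [0.999, -0.04, 0.0, 0.0]
ft_force: [-1.3, -0.1, 7.0]
grip_width: 0.0517
grip_force: 30.0
```

Yellow is seated too. I release, lift and check.

Emit:
{"name": "send_rows", "arguments": {
  "moves": [0.95,0,0,0.06,0,0,0,0.95,0,0,0.1,0,0,0,0.95,0,0,0.1,0,0,0,0.95,0,0,0.1,0,0,0,0.95,0,0,0.1,0,0,0]
}}

```text
time: 20.85
position: [0.4527, -0.1489, 0.0785]
tool_rot: [0.999, -0.04, -0.0, -0.0]
ft_force: [-0.0, 0.2, 0.4]
grip_width: 0.0767
grip_force: 0.0
```

Emit:
{"name": "send_rows", "arguments": {
  "moves": [0.95,0,0,0,0,0,0,0.95,0,0,0,0,0,0,0.95,0,0,0,0,0,0,0.95,0,0,0,0,0,0]
}}

```text
time: 21.18
position: [0.4527, -0.1489, 0.0785]
tool_rot: [0.999, -0.04, -0.0, -0.0]
ft_force: [0.2, -0.2, 0.1]
grip_width: 0.082
grip_force: 0.0
```

Emit:
{"name": "send_rows", "arguments": {
  "moves": [0.95,0,0,1,0,0,0,0.95,0,0,3,0,0,0,0.95,0,0,6,0,0,0,0.95,0,0,9,0,0,0,0.95,0,0,12,0,0,0]
}}

```text
time: 21.6
position: [0.4522, -0.1486, 0.1996]
tool_rot: [0.999, -0.04, -0.001, -0.0]
ft_force: [0.4, 0.1, -0.2]
grip_width: 0.0828
grip_force: 0.0
```

Run:
```python
from h import *
o,c,P,h,S,V=wrist(); z=P[...,2]; near=(abs(P[...,0]-.48)<.12)&(abs(P[...,1]+.153)<.09)
rect(P,near&(z>.08)&(z<.11)&((h<8)|(h>172))&(S>120),"redtab")
rect(P,near&(z>.085)&(z<.11)&(h>20)&(h<36)&(S>100),"ytab")
rect(P,near&(z>.053)&(z<.06)&(S<70),"plates")
cv2.imwrite("pics/w5.png",c["pixels"])
t=cams.camera("top");Q=cloud(t);Q[~(t["range_z"]>0)]=np.nan;hh=cv2.cvtColor(t["pixels"],cv2.COLOR_BGR2HSV).astype(int)
rect(Q,(Q[...,2]>.08)&(abs(Q[...,0]-.53)<.1)&(abs(Q[...,1]-.188)<.06)&(hh[...,0]>100)&(hh[...,0]<130)&(hh[...,1]>100),"blue")
rect(Q,(Q[...,2]>.08)&(abs(Q[...,0]-.475)<.02)&(abs(Q[...,1]-.188)<.06),"white")
```

```text
redtab 1632 rect mm [ 470.3 -149.8] [35.6 29.3] 85.4 z 0.0961
ytab 748 rect mm [ 451.3 -148.5] [51.4 10.3] 85.7 z 0.096
plates 1241 rect mm [ 463.2 -182.8] [33.4 38.2] 84.8 z 0.056
blue 115 rect mm [511.6 185.8] [18.7 43.3] 1.9 z 0.0907
white 108 rect mm [477.9 182. ] [14.8 51.3] 4.0 z 0.0909
```

View pics/w5.png

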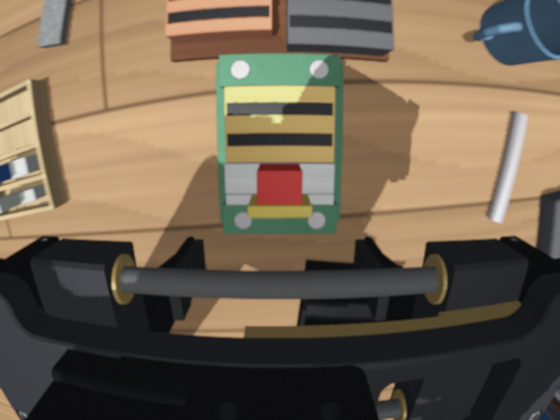

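Red (280,185) and yellow (280,207) stand side by side in the gap. Both tab tops are at the expected 0.096 m and both are in line with the die. Blue and white are still in the rack.

```bash
python3 -c "
from rig import workorder
print(workorder.hand_in())"
```

```text
the job is handed in; nothing more can be done
None
```

The red and yellow packers fill the gap in front of the brass die, upright, fully down and in line with its sides; blue and white are still in the rack, and I have handed the job in (no verdict was returned).

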